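# Open the terminal cover of the wide box

## Task

Open the wider of the two grey terminal boxes: with the fingertips press its black snap tab fully in (it stays in), then push the white cover by its rib, over the tab, right off its seat so that the terminals are fully uncovered and the cover lies flat in the run-out at the end of the box. Do not grasp, lift or tip the cover; let go of everything, and leave the narrower box and all other things on the bench as they are.

Things in the scene. Friction and masses are not known exactly. Their poses are not given: they have to be found in the camera images.
- wide_box: The box to open: low grey plastic terminal box fixed to the bench, 205 mm long, 91 mm wide (the other is narrower). Origin on the bench under the middle of the cover's seat; z up, x along the box in the direction in which the cover slides off, y across. Along both sides, from seat to end stop, run guides, inner faces 79 mm apart, 50 mm high.
- wide_seat (a point): Centre of the cover's seat, 45 mm above the bench, on the box's middle line. The seat (x = -25 to +25 mm) is two side ledges with a terminal well between. Behind it, at box x = -75 to -27 mm, is a flat rear deck 48 mm high. In front of it the tab stands in an open recess (x = 25 to 58 mm, 60 mm across between the ledges, floor 16 mm below the seat).
- wide_runout (a point): Centre of the run-out where the cover ends up, at box x = 77 mm, 45 mm above the bench (level with the seat, the side ledges go right through). A raised end stop at box x = 125 mm, 55 mm high, closes it.
- wide_cover: White cover of the wide box, loose, about 90 g, 50 mm (x) by 76 mm (y), plate 6 mm thick. Origin at the centre of its underside, axes as the box's. A raised rib 62 mm wide along its rear edge (x = -25 to -17 mm), top 18 mm above the underside, is there to be pushed from behind. Off its seat when over 50 mm along the box's x; at the end stop it is at 100 mm.
- wide_tab (a joint): Snap tab of the wide box: black block that slides straight down. Value in m: near 0 = out (it starts at 0 to 0.003), 0.012 = fully in. It blocks the cover until 0.009. About 4 N moves it and it stays where it is left.
- wide_tab_top (a point): Centre of the flat top of that tab (28 mm by 30 mm), at x = 40.5 mm on the box; 54 mm above the bench when fully out (9 mm above the seat), 42 mm when fully in (3 mm below the seat).
- narrow_box: The other terminal box, to be left alone: same make, length, heights and layout but only 63 mm wide. Fixed. Origin and axes as for the wide box.
- narrow_cover: Cover of the narrow box, loose, 50 mm by 48 mm, otherwise as the wide one. To be left on its seat.
- narrow_tab (a joint): Snap tab of the narrow box, same travel as the other. To be left alone.
- flux_bottle: Bystander: white plastic bottle, 36 mm across, 75 mm tall, standing between the boxes. Origin at the centre of its base.
- screw_pot: Bystander: small open steel pot, 40 mm across, 26 mm tall, standing close beside the wide box. Origin at the centre of its base.
- standoff: Bystander: brass threaded standoff, 18 mm across, 40 mm tall, standing close beside the narrow box. Origin at the centre of its base.
- screwdriver: Bystander: screwdriver 170 mm long with black handle, lying between the far ends of the boxes.
- meter: Bystander: white plastic meter 75 x 110 x 32 mm, lying at the far side.
- driver_board: Bystander: green circuit board 60 x 80 mm, lying at the far side.
- syringe: Bystander: dispensing syringe about 150 mm long, lying at the far side.
Things that resemble listed ones, but are neither listed nor needed, are in the scene too. Leave any green or pink look-alike of the wide_box alone.

How it is judged:
By the outcome, as a careful person would: the job done as asked, in the order asked, and still so for the second after the job is handed in, with the robot touching nothing.
It also fails if it takes over 38 s, if anything falls off the work surface, if the arm or the gripper's body presses on something with over 40 N, if the wrist force passes 120 N, or if a joint passes its speed limit or range.

## Robot

A 6-joint arm with a two-finger parallel gripper is mounted at the origin on the work surface. World frame = base frame: x ahead of the robot, y to its left, z up, the work surface at z = 0. Lengths are in m, angles in degrees, forces in N, time in s.
With the tool pointing down it reaches from about 0.325 to 0.85 m from the base axis. Payload 15.5 kg.
Tool frame: the origin (TCP) lies at the very end of the fingers, on their centre line; the grasp point (between the pads) lies arm.grip_depth behind it (arm.grip_depth is the distance from the TCP to the grasp point, in m); z points along the fingers, y is the line along which they close (so a half turn about z gives the same grasp; the last joint's range is limited). The gripper opens to 91 mm and grips with 3 to 60 N. Pads are 32 mm wide; open, the fingers measure 118 mm over their backs; the gripper's body (76 mm by 178 mm) begins 60 mm behind the grasp point.
Start: joints at [59.845, 28.281, 77.091, -0, 74.628, -5.472], TCP at [0.261, 0.568, 0.214] pointing down, gripper open.
Joint ranges: [-166.48, 166.48], [-47.26, 123.95], [12.59, 153.08], [-70.14, 250.14], [6.76, 159.57], [-176.63, 176.63]. Speed limits (degrees/s): [108.29, 108.29, 147.25, 172.46, 172.46, 172.46].

## Interface

Orientations are given as a 3x3 rotation matrix whose columns are the frame's x, y, z axes.
In Python, from rig import arm gives the robot as it stands. Calls block until the motion is done:
- arm.move_to(position, orientation): joint-space move of the TCP to a pose.
- arm.move_l(position, orientation=None, feed=0.15): straight line of the TCP; orientation=None keeps the orientation; feed is the mean speed in m/s.
- arm.move_joints(angles): joint-space move.
- arm.grip(opening): finger opening in m; the grip force is fixed at half the most; returns when the fingers have stopped.
- arm.sleep(seconds).
- arm.solve_ik(position, orientation): joint angles nearest the present ones, or None.
- arm.snapshot(name): name is "scene" or "top" or "wrist"; returns the picture (384x512x3 uint8, red, green, blue); there is no depth.
- arm.get_calibration(name): a dict with "intrinsics" (3x3 intrinsics, pixels), "cam_to_world" (4x4, takes a point from camera to world coordinates). Camera axes: x right, y down, z forward; pixel columns grow to the right and rows downward; lengths in m; the calibration is good to about 2 mm. A picture is of the moment at which its call begins: read the wrist's pose just before it. get_calibration takes no time and is no camera call; for the wrist camera it gives the pose at the moment of the call.
A pose or a line that the arm cannot do raises arm.Unreachable and nothing moves.
- arm.sign_off(): hands the job in; it is judged then, once.
Readings, each from a call of its own:
- arm.current_t(): time.
- arm.current_joint_positions(): joint angles.
- arm.current_dq(): joint speeds.
- arm.current_tau(): joint torques, N m.
- arm.current_ee_pos(): TCP position.
- arm.current_tool_rot(): TCP orientation.
- arm.current_force(): force on the tool from outside, world axes, zero at the start.
- arm.current_torque(): the same for the moment, N m.
- arm.current_width(): finger opening in m.
- arm.current_grasp_force(): force on a finger pad.
Only numpy, scipy, OpenCV 4.12 (cv2) and the standard library are available. Lean on these libraries where they do the work, as an engineer would, in place of code of your own. Each camera call takes 0.05 s, during which the arm holds its last target. There are 200 camera calls.

## Working session

There is one attempt and no reset: what is moved stays moved. The work goes in short steps, each a Python script; the robot and the scene stay as the last script left them, time stands still between calls to the robot, and variables do not carry over. Pictures are saved under pics/ and viewed, at most 10 in all, crops included, and the job is handed in when it is done.

```bash
mkdir -p pics; ls; python3 - <<'E'
from rig import arm
import cv2
for n in("top","scene"):
    cv2.imwrite(f"pics/{n}0.png",cv2.resize(arm.snapshot(n)[:,:,::-1],(800,600),interpolation=cv2.INTER_CUBIC))
    c=arm.get_calibration(n);print(n,c["intrinsics"],c["cam_to_world"])
print(arm.current_t(),arm.grip_depth,arm.current_tool_rot(),arm.current_force())
E
```

```text
pics
top [[414.58600314   0.         258.79108415]
 [  0.         414.58600314 187.61177925]
 [  0.           0.           1.        ]] [[-1.29519728e-04 -9.88204934e-01  1.53137165e-01  3.55824648e-01]
 [-9.99697050e-01  3.89709455e-03  2.43027064e-02 -4.73607299e-02]
 [-2.46128444e-02 -1.53087625e-01 -9.87906062e-01  1.16733589e+00]
 [ 0.00000000e+00  0.00000000e+00  0.00000000e+00  1.00000000e+00]]
scene [[412.39690244   0.         253.42424984]
 [  0.         412.39690244 188.90350307]
 [  0.           0.           1.        ]] [[ 0.72417157  0.57234232 -0.38470743  0.93906559]
 [ 0.68958151 -0.60686705  0.39520846 -0.4481605 ]
 [-0.00727174 -0.55148586 -0.83415255  0.94606542]
 [ 0.          0.          0.          1.        ]]
0.1 0.0188 [[-9.08622661e-01  4.17617683e-01 -5.75375079e-04]
 [ 4.17618063e-01  9.08622152e-01 -9.68812319e-04]
 [ 1.18205386e-04 -1.12057185e-03 -9.99999365e-01]] [-0.60543275  0.5341705  -0.17320392]
```

View pics/top0.png

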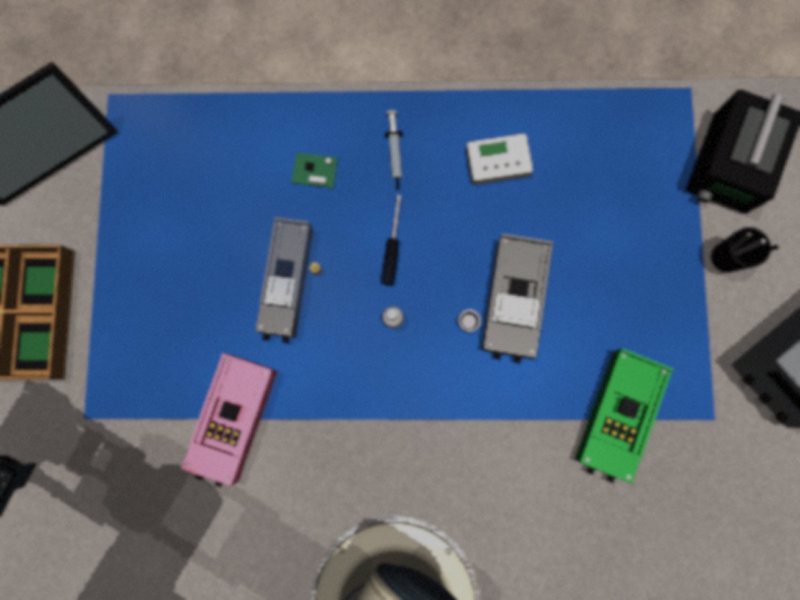

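View pics/scene0.png

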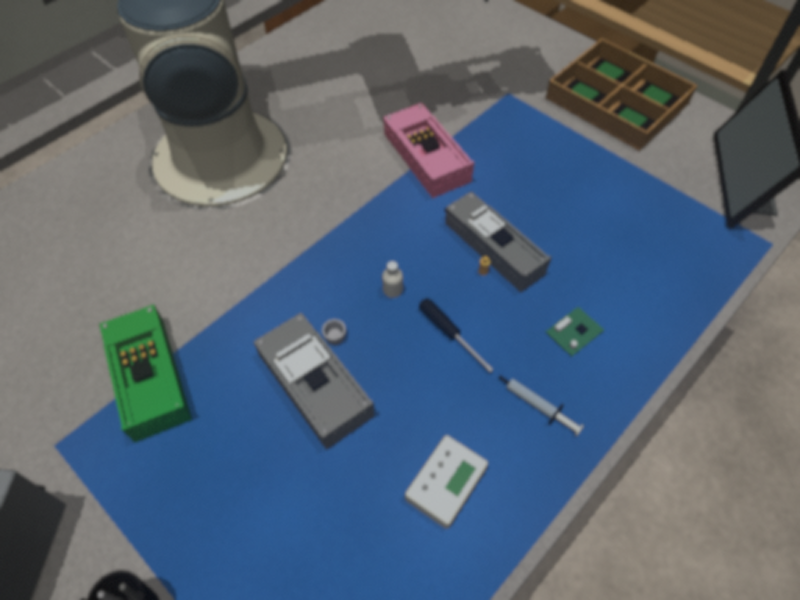

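The top view shows the wide grey box at about (518,297) of 800x600, cover at (517,309), tab at (519,287), sliding direction up the image. The narrow box is at (285,278). The scene view agrees. Next I compute a rough pose and get the wrist camera's offset.

```bash
cat > h.py <<'E'
import numpy as np,cv2
def ray(cal,uv,z):
    K,T=cal["intrinsics"],cal["cam_to_world"]
    d=T[:3,:3]@np.linalg.solve(K,[uv[0],uv[1],1]);o=T[:3,3]
    return o+d*(z-o[2])/d[2]
def proj(cal,p):
    K,T=cal["intrinsics"],cal["cam_to_world"]
    q=K@(T[:3,:3].T@(np.asarray(p)-T[:3,3]));return q[:2]/q[2]
E
python3 - <<'E'
from rig import arm
from h import *
c=arm.get_calibration("top")
for n,p,z in[("far L",(503,235),.055),("far R",(552,241),.055),("near R",(535,358),.05),("near L",(484,350),.05),("cover",(516.5,309),.05),("tab",(519,287),.054),("pot",(469,320),.02),("narrow cover",(281,291),.05)]:
    print(n,ray(c,np.array(p)*.64,z).round(4))
w=arm.get_calibration("wrist");p=arm.current_ee_pos();R=arm.current_tool_rot()
T=w["cam_to_world"];print(w["intrinsics"],R.T@T[:3,:3],R.T@(T[:3,3]-p))
E
```

```text
far L [ 0.6309 -0.1933  0.055 ]
far R [ 0.6196 -0.2785  0.055 ]
near R [ 0.4159 -0.2434  0.05  ]
near L [ 0.4297 -0.1567  0.05  ]
cover [ 0.5005 -0.2141  0.05  ]
tab [ 0.5384 -0.2189  0.054 ]
pot [ 0.4849 -0.134   0.02  ]
narrow cover [0.5337 0.1967 0.05  ]
[[270.19870176   0.         259.44806267]
 [  0.         270.19870176 195.03456153]
 [  0.           0.           1.        ]] [[ 3.39060370e-04 -9.65110464e-01 -2.61842847e-01]
 [ 9.99999943e-01  3.26627340e-04  9.10045369e-05]
 [-2.30439816e-06 -2.61842863e-01  9.65110520e-01]] [ 7.43984193e-02 -1.05280823e-04 -1.71118677e-01]
```

```bash
python3 - <<'E'
from rig import arm
from h import *
yaw=np.radians(-10.1);c,s=np.cos(yaw),np.sin(yaw)
X=np.array([c,s,0]);Y=np.array([-s,c,0]);Z=np.array([0,0,1.])
RB=np.c_[-X,Y,-Z]
o=np.array([.4985,-.2125,0])
p=o+.10*X;p[2]=.15
print(arm.solve_ik(p,RB))
t=arm.current_t();arm.move_to(p,RB);print(arm.current_t()-t,arm.current_joint_positions())
cal=arm.get_calibration("wrist");im=arm.snapshot("wrist")
np.savez("w1.npz",im=im,K=cal["intrinsics"],T=cal["cam_to_world"])
cv2.imwrite("pics/w1.png",cv2.resize(im[:,:,::-1],(800,600),interpolation=cv2.INTER_CUBIC))
E
```

```text
[-2.64199188e+01  3.30451659e+01  7.91176852e+01 -2.54444375e-14
  6.78371489e+01 -1.06319919e+02]
3.0417 [-2.63597652e+01  3.30410100e+01  7.91172492e+01  5.96935936e-03
  6.78381015e+01 -1.06304107e+02]
```

View pics/w1.png

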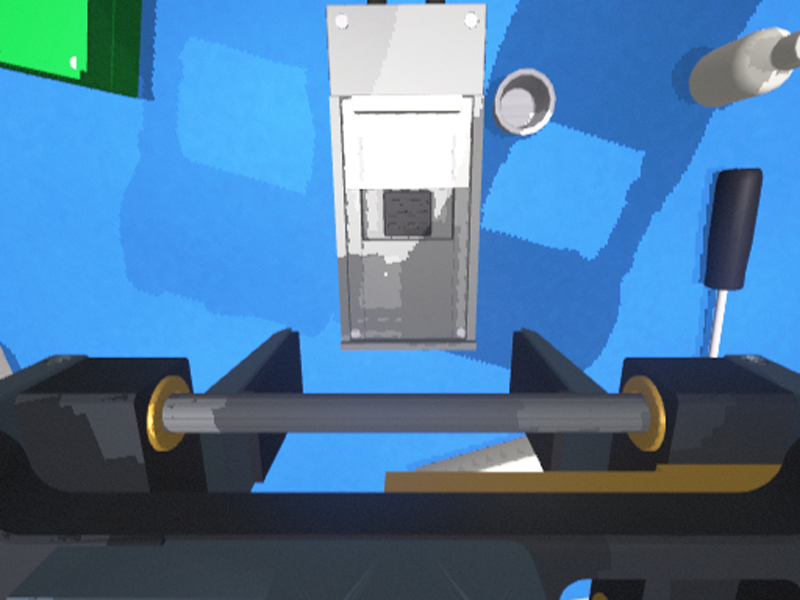

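The wrist view shows the wide box upright: cover white from (343,95) to (472,188), tab dark at (384–432, 190–236), end stop edge at row 346, pot at (524,102). Now I measure precisely from this.

```bash
python3 - <<'E'
from h import *
d=np.load("w1.npz");cal=dict(intrinsics=d["K"],cam_to_world=d["T"]);im=d["im"]
g=im.max(2).astype(np.uint8)
def box(m,roi):
    a=np.zeros_like(m);x0,y0,x1,y1=roi;a[y0:y1,x0:x1]=m[y0:y1,x0:x1]
    n,l,st,c=cv2.connectedComponentsWithStats(a.astype(np.uint8));k=1+st[1:,4].argmax()
    return l==k
tab=box(g<75,(235,112,290,160)); yy,xx=np.nonzero(tab);print("tab px",xx.min(),xx.max(),yy.min(),yy.max(),tab.sum())
T=np.array([ray(cal,p,.053) for p in np.c_[xx,yy]])
# grey (non blue) silhouette of the box: left/right edges per row
hsv=cv2.cvtColor(im,cv2.COLOR_RGB2HSV);grey=box(hsv[...,1]<60,(190,2,311,235))
L=[];Rr=[]
for r in range(75,205,5):
    q=np.nonzero(grey[r,200:320])[0]+200; L.append((q.min()-.5,r));Rr.append((q.max()+.5,r))
# sides top edges at 50 mm
PL=np.array([ray(cal,p,.05)[:2] for p in L]);PR=np.array([ray(cal,p,.05)[:2] for p in Rr])
for P in(PL,PR):
    vx,vy,x,y=cv2.fitLine(P.astype(np.float32),cv2.DIST_HUBER,0,.01,.01).ravel();print("edge yaw",np.degrees(np.arctan(vy/vx)),x,y)
yaw=np.radians(-10.1);X=np.array([np.cos(yaw),np.sin(yaw)]);Y=np.array([-X[1],X[0]])
o=np.array([.4985,-.2125])
B=lambda P:np.c_[(P[:,:2]-o)@X,(P[:,:2]-o)@Y]*1e3
print("L",B(PL)[:,1].round(1),"\nR",B(PR)[:,1].round(1))
b=B(T);print("tab",np.percentile(b,[1,50,99],axis=0).round(1))
for n,p,z in[("cover front",(406,188),.051),("rib rear top",(406,95),.063),("rib L",(343,100),.063),("rib R",(472,100),.063),("cover L",(344,185),.051),("cover R",(468,185),.051),("box rear L",(327,5),.048),("rear R",(487,5),.048),("endL",(341,346),.055),("endR",(477,346),.055),("deck front",(335,95),.048)]:
    print(n,B(ray(cal,np.array(p)*.64-.2,z)[None]).round(1))
E
```

```text
tab px 270 275 141 150 27
edge yaw -9.538527 0.537019 -0.26360887
edge yaw -9.614032 0.54494387 -0.17308655
L [-43.8 -44.  -44.2 -44.4 -43.7 -43.9 -44.1 -44.3 -43.5 -43.7 -43.9 -44.1
 -43.4 -43.6 -43.8 -44.  -43.2 -43.4 -43.6 -42.8 -43.  -43.2 -43.4 -42.6
 -42.8 -43.1] 
R [46.2 46.4 46.6 46.8 47.  46.3 46.5 46.7 46.9 47.2 47.4 46.6 46.9 47.1
 47.3 46.5 46.8 47.  47.2 47.5 46.7 46.9 47.2 47.4 47.6 47.9]
tab [[44.1 11.4]
 [50.6 15. ]
 [52.6 16. ]]
cover front [[24.2  0.9]]
rib rear top [[-25.7   0.8]]
rib L [[-23.1 -34.5]]
rib R [[-23.2  37.8]]
cover L [[ 22.5 -37.3]]
cover R [[22.4 39. ]]
box rear L [[-74.8 -43.6]]
rear R [[-74.9  46.3]]
endL [[126.5 -42.6]]
endR [[126.4  48.6]]
deck front [[-28.7 -41.1]]
```

Box measurement is consistent (width 91 mm, seat, rear deck and end all within 1–1.5 mm): yaw ≈ -9.58°, y offset +1.4 mm. Now I press the tab.

```bash
cat >> h.py <<'E'
X0=np.array([np.cos(np.radians(-10.1)),np.sin(np.radians(-10.1)),0]);Y0=np.array([-X0[1],X0[0],0])
O=np.array([.4985,-.2125,0])+.0014*Y0
yaw=np.radians(-9.58);X=np.array([np.cos(yaw),np.sin(yaw),0]);Y=np.array([-X[1],X[0],0]);Z=np.array([0,0,1.])
RB=np.c_[-X,Y,-Z]
RA=np.c_[Y,X,-Z]
def W(x,y,z): return O+x*X+y*Y+z*Z
E
python3 - <<'E'
from rig import arm
from h import *
q0=arm.current_joint_positions();c=[(R,arm.solve_ik(W(.042,0,.09),R)) for R in(RA,RA*[-1,-1,1])]
R,q=min([k for k in c if k[1] is not None],key=lambda k:abs(k[1][5]-q0[5]));print(q)
arm.grip(0);print("w",arm.current_width())
arm.move_to(W(.042,0,.09),R);arm.move_l(W(.042,0,.060),feed=.08);arm.sleep(.2)
f0=arm.current_force();print(f0)
for z in np.arange(.056,.0385,-.001):
    arm.move_l(W(.042,0,z),feed=.03);f=arm.current_force()-f0;a=arm.current_ee_pos()
    print(round(z,4),a[2].round(4),f.round(1))
    if f[2]>20:break
arm.sleep(.2);print(arm.current_force()-f0,arm.current_ee_pos()[2])
arm.move_l(W(.042,0,.09),feed=.1)
print(arm.current_t())
E
```

```text
[-2.78607058e+01  3.32448453e+01  9.08381358e+01 -2.54444375e-14
  5.59170189e+01 -1.82807058e+01]
w 7.566953285335031e-05
[0.24246697 1.48428013 0.05753515]
0.056 0.0558 [-0.6 -1.2  0.5]
0.055 0.055 [-0.4 -1.  -1.1]
0.054 0.0539 [-1.1 -1.4 -0.2]
0.053 0.053 [-0.  -0.9  0.8]
0.052 0.052 [-0.6 -1.1  0.3]
0.051 0.0509 [-0.2 -1.6  0.4]
0.05 0.0499 [-0.5 -1.6  0.9]
0.049 0.0489 [-0.4 -1.6  0.5]
0.048 0.0479 [-0.8 -1.9 -0.1]
0.047 0.0469 [-0.3 -1.4  0.1]
0.046 0.0459 [-0.7 -2.1  0.2]
0.045 0.0449 [-0.7 -1.7 -0.7]
0.044 0.0439 [-0.8 -2.4  0.7]
0.043 0.0429 [ 0.2 -0.8 -0.5]
0.042 0.0422 [-2.9 -0.8  6.8]
0.041 0.0421 [-6.6  1.8 23.5]
[-6.13412165  1.23367795 24.56681683] 0.042105446545571495
11.5833
```

```bash
python3 - <<'E'
from rig import arm
from h import *
p=W(.10,0,.15)
arm.move_to(p,RB)
cal=arm.get_calibration("wrist");im=arm.snapshot("wrist")
np.savez("w2.npz",im=im,K=cal["intrinsics"],T=cal["cam_to_world"])
a=np.load("w1.npz")["im"]
f=lambda i:cv2.resize(i[50:170,190:330,::-1],(400,343),interpolation=cv2.INTER_CUBIC)
cv2.imwrite("pics/w2.png",np.hstack([f(a),f(im)]));print(arm.current_t())
E
```

```text
13.0667
```

View pics/w2.png

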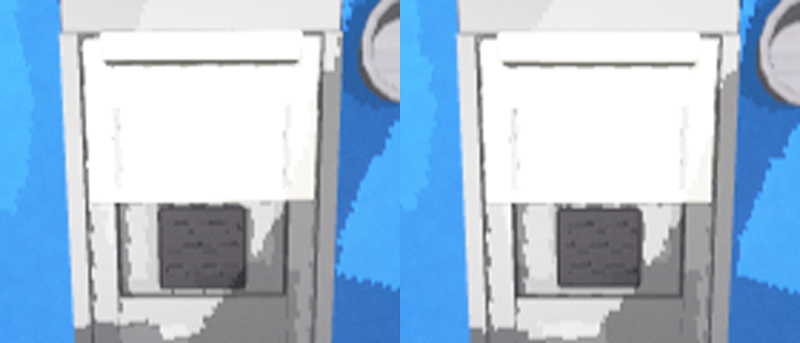

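The tab now looks about 4% smaller (83 vs 87 px), which is right for 12 mm lower. It's fully in and the cover hasn't moved. Next I push the rib with two spread fingertips.

```bash
python3 - <<'E'
from rig import arm
from h import *
arm.move_to(W(-.055,0,.10),RB);arm.grip(.03);print("w",arm.current_width())
arm.move_l(W(-.055,0,.0525),feed=.1);arm.sleep(.1);f0=arm.current_force();print(f0,arm.current_t())
for x in np.r_[-.045:.0375:.008]:
    arm.move_l(W(x,0,.0525),feed=.04);f=arm.current_force()-f0
    print(round(x,3),(arm.current_ee_pos()-O)@X,f@X,f@Y,f[2])
    if np.linalg.norm(f)>20:print("STOP");break
print(arm.current_t())
E
```

```text
w 0.030069450300777796
[-0.07484488  0.13004433 -0.66699046] 15.1083
-0.045 -0.04468475564185935 0.3074710151673419 0.36803905724895786 -0.2739300020767613
-0.037 -0.036735741972291756 0.25221406609236524 -0.09127156703237917 1.033714442532846
-0.029 -0.028689004191175645 0.9897011896913086 0.8305282647247706 0.28572265129940694
-0.021 -0.02067816261914526 -0.3378349563402039 -0.6723913391979789 0.7777511778622261
-0.013 -0.012687226675491188 0.17424041757198835 -0.0029111577702733336 1.1029467845409644
-0.005 -0.004686821784511571 -0.12242810668826044 -0.4914234329992838 0.9701332746005235
0.003 0.003294563524403597 0.24171225673498525 0.6573071373030956 0.7694302929140724
0.011 0.011275699868727587 1.2092527817216523 -0.044473714857398775 -0.10104686016948827
0.019 0.019271275802172815 1.3760612251996553 -0.6489875460350177 -0.015490610289193074
0.027 0.027280138412890304 -0.19782339889802442 0.035076716713333816 0.7695002403828812
0.035 0.035278782986946186 -0.1006294837011194 -0.9554341430564189 -0.10197989125656182
19.0083
```

Pushed with low force, expected for a 90 g cover. Now I back off, rise and look.

```bash
python3 - <<'E'
from rig import arm
from h import *
arm.move_l(W(.022,0,.0535),feed=.06);arm.move_l(W(.022,0,.12),feed=.15)
arm.move_to(W(.13,0,.17),RB)
cal=arm.get_calibration("wrist");im=arm.snapshot("wrist")
np.savez("w3.npz",im=im,K=cal["intrinsics"],T=cal["cam_to_world"])
cv2.imwrite("pics/w3.png",cv2.resize(im[:,:,::-1],(800,600),interpolation=cv2.INTER_CUBIC));print(arm.current_t())
E
```

```text
20.5667
```

View pics/w3.png

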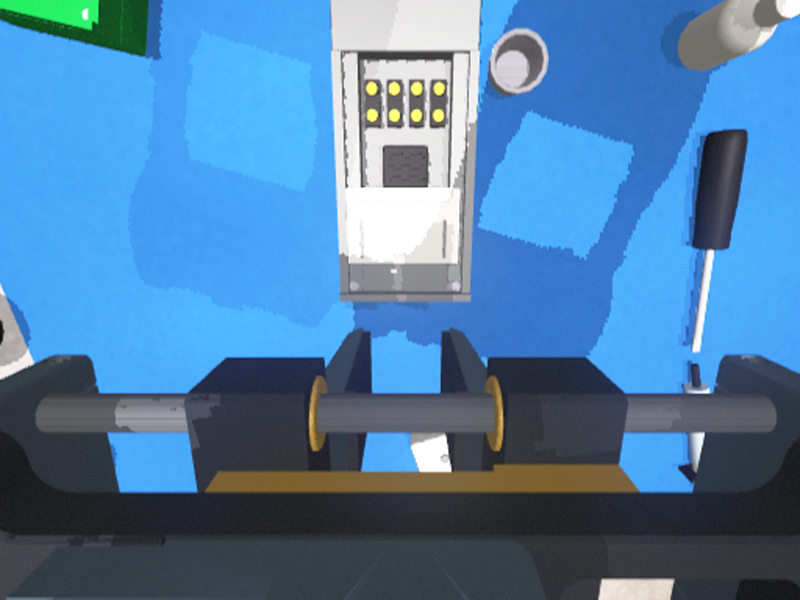

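The picture shows the four-by-two terminals fully uncovered at (405,102). The cover lies flat and straight at (345–460, 187–264) in front of the end stop (row 297), with the pot and screwdriver unmoved. I check the position and hand in.

```bash
python3 - <<'E'
from rig import arm
from h import *
d=np.load("w3.npz");cal=dict(intrinsics=d["K"],cam_to_world=d["T"])
F=(ray(cal,np.array((403,264))*.64,.051)-O);B=(ray(cal,np.array((403,187))*.64,.063)-O)
f,b=F@X,B@X;print(f,b,F@Y)
if abs(f-b-.05)<.006 and .06<(f+b)/2<.1: print(arm.sign_off())
E
```

```text
0.10396204499549662 0.052897532124297264 -0.0012423822997775966
the job is handed in; nothing more can be done
None
```

The wide box is open and the job is handed in: the tab is fully in, the cover lies flat in the run-out at about x = 78 mm with the terminals uncovered, nothing is being touched, and the last measured time was about 20.6 s.

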